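# Roll the steel roller up the gauge ramp and hold it on the stop

## Task

Slowly push the steel roller with your fingertips from the landing up the ramp, rolling it along the deck without lifting it or letting it run away or roll freely back, until it presses the white sprung stop plate fully in. Press the plate only with the roller, leave everything else on the bench alone, and finish while still holding the roller there: the program ends with the fingers pushing it against the pressed-in plate.

Things in the scene. Friction and masses are not known exactly. Their poses are not given: they have to be found in the camera images.
- roller: Polished, slippery steel roller (friction about 0.3) with black end caps, a cylinder 60 mm in diameter and 110 mm long, 0.4 to 0.75 kg, lying across the lane on the landing; it rolls freely. Origin: its centre, 30 mm above the deck under it; y axis: the roller's axis (across the lane); x and z turn as it rolls.
- ramp: Sloping steel deck, fixed. Origin: middle of the ramp's foot, on the deck's surface, 14 mm above the bench. x points up the slope, 7 degrees above level (its level heading is the pushing direction), y across the lane, z square to the deck. The slope starts at x = 0; from x = 220 to 268 mm the grey gauge head stands on it, 120 mm wide, 60 mm high.
- station: The whole fixed station, base plate 400 x 150 mm; its level x axis points uphill. Downhill of the ramp's foot lies a level landing 100 mm long at the foot's height, with a lip 6 mm high at its end; the roller starts there, 12 to 65 mm from the foot. Guides 12 mm high and 6 mm thick, 116 mm apart inside, flank landing and slope. Origin: on the bench, 85 mm uphill of the foot.
- stop_plate (a joint): Travel in m of the sprung stop plate: 0 when out, 0.010 when pushed fully in (up the slope), against a spring of about 2 N at the start and 6 N at the end. It springs out again and pushes the roller back when released.
- plate_face (a point): Middle of the downhill face of the white stop plate, 90 mm wide, reaching from 4 to 50 mm above the deck; the point lies 30 mm above the deck, at x = 200 mm of the ramp with the plate out, 210 mm pushed in. Touching it, the roller's centre is 30 mm before it.
- jar: Bystander: white plastic screw jar, 52 mm in diameter, 75 mm high, beside the ramp. Origin: centre of its underside.
- sleeve: Bystander: short steel sleeve standing on end, 48 mm outside, 30 mm inside, 35 mm high, beside the ramp. Origin: centre of its underside.
- slug: Bystander: aluminium slug standing on end, 36 mm in diameter, 60 mm high, beside the ramp. Origin: centre of its underside.
- bowl: Bystander: white ceramic bowl, 140 mm across, 65 mm high. Origin: centre of its underside.
- cup: Bystander: steel cup, 70 mm across, 85 mm high. Origin: centre of its underside.
- driver: Bystander: screwdriver lying on the bench.
- brush: Bystander: small brush lying on the bench.
Things that resemble listed ones, but are neither listed nor needed, are in the scene too. What is shaped like the roller but red is not meant.

How it is judged:
On the way:
1. the roller has been pushed onto the slope: its centre 40 to 120 mm up from the foot, rolling on the deck (x of roller in the frame of ramp between 0.04 and 0.12 m and z of roller in the frame of ramp between 0.026 and 0.035 m and y of roller in the frame of ramp between -0.01 and 0.01 m and value of joint stop_plate below 0.002 m), for 0.05 s.
At the end, for the whole second after the job is handed in: The roller lies on the ramp's deck square across the lane (centre 26 to 34 mm above the deck, axis within 0.08 rad), at rest, pressing the stop plate in by at least 7 of its 10 mm, and the fingers still push on the roller (more than 0.5 N) (value of joint stop_plate above 0.007 m and x of roller in the frame of ramp between 0.174 and 0.185 m and z of roller in the frame of ramp between 0.026 and 0.034 m and y of roller in the frame of ramp between -0.01 and 0.01 m and angle between the y axis of roller and the y axis of ramp, either way round below 0.08 rad and contact force between the fingers and roller above 0.5 N and contact force between roller and stop_plate above 0.5 N and linear speed of roller below 0.02 m/s); the arm keeps its last pose, push and grip.
It fails at once if the roller is lifted off the deck or carried (z of roller in the frame of ramp above 0.052 m or (x of roller in the frame of ramp above 0 m and z of roller in the frame of ramp above 0.04 m)).
It fails at once if the roller leaves the lane (x of roller in the frame of ramp below -0.1 m or y of roller in the frame of ramp above 0.03 m or y of roller in the frame of ramp below -0.03 m or z of roller in the frame of ramp below 0.02 m).
It fails at once if the roller runs away or rolls back freely (faster than 0.25 m/s) (linear speed of roller above 0.25 m/s).
It fails at once if the stop plate is pushed by the robot itself (contact force between any of the arm, the fingers and stop_plate above 1 N).
It fails at once if a bystander (jar, sleeve, slug, bowl, cup, screwdriver or brush) is moved more than 20 mm (distance of any of jar, sleeve, bowl, cup, driver, brush, slug from where it was at the start of the episode above 0.02 m).
It also fails if it takes over 42 s, if anything falls off the work surface, if the arm or the gripper's body presses on something with over 40 N, if the wrist force passes 120 N, or if a joint passes its speed limit or range.

## Robot

A 6-joint arm with a two-finger parallel gripper is mounted at the origin on the work surface. World frame = base frame: x ahead of the robot, y to its left, z up, the work surface at z = 0. Lengths are in m, angles in rad, forces in N, time in s.
With the tool pointing down it reaches from about 0.35 to 0.85 m from the base axis. Payload 8.1 kg.
Tool frame: the origin (TCP) lies at the centre of the arm's flange, where the gripper is bolted on; the fingertips stand 186 mm ahead of it and the grasp point (between the pads) lies 167 mm ahead of it; z points along the fingers, y is the line along which they close (so a half turn about z gives the same grasp; the last joint's range is limited). The gripper opens to 93 mm and grips with 3 to 60 N. Pads are 15 mm wide; open, the fingers measure 128 mm over their backs; the gripper's body (75 mm by 188 mm) begins 65 mm behind the grasp point.
Start: joints at [1.126, 0.13, 1.488, -0, 1.523, -0.085], TCP at [0.211, 0.562, 0.405] pointing down, gripper open.
Joint ranges: [-2.96, 2.96], [-0.89, 2.26], [0.02, 2.5], [-1.34, 4.48], [0, 2.73], [-2.66, 2.66]. Speed limits (rad/s): [2.39, 2.39, 2.79, 3.14, 3.14, 3.14].

## Interface

Orientations are given as a rotation vector (axis times angle).
In Python, from plant import read_state, read_camera, camera_params, robot gives the robot as it stands.
- The arm moves only by the tool carry_out, never from a script. Its argument "targets" is a list of rows, each an object of numbers: "hand": the opening in per cent of the stroke, from 0 (shut) to 100 (fully open); "x", "y", "z": the shift along the tool's x, y, z in m; "ax", "ay", "az": the turn, a rotation vector about the tool's x, y, z in rad. In form: [{"hand": .., "x": .., "y": .., "z": .., "ax": .., "ay": .., "az": ..}, ...]. A call has 1 to 8 rows; each row is the pose to reach, as a shift and turn from the pose commanded when the call began, along the tool's axes at that moment; what a row does not reach only later rows make up. A row lasts 1/8 s, in which the tool goes at most 62.5 mm and 10.7 degrees, less where a joint would pass 70% of its speed; a pose out of reach is approached as far as the arm can. A call with a gripper value outside its range is refused whole. The fingers move at their own pace and stop on an object; "newtons" is the grip in N (left out, the last holds). Time passes only in rows, so rows that repeat a pose let the fingers close. It gives the time, the measured TCP pose, the force, the opening and the grip force at its end, in the units of the state.
- read_state(): the state, without advancing time (a new reading comes with each control period).
- read_camera(name): name is "scene" or "side" or "wrist"; returns (picture, depth): 480x640x3 uint8, blue, green, red; 480x640 float32, m along the optical axis (not along the pixel's ray), 0 where there is no reading.
- camera_params(name): a dict with "fx", "fy", "cx", "cy" (pixels), "position" and "rotation" of the camera in the world. Camera axes: x right, y up, looking along -z (the intrinsics and any distortion apply to the point x, -y, -z); pixel columns grow to the right and rows downward; lengths in m; the calibration is good to about 2 mm. A picture is of the moment at which its call begins: read the wrist's pose just before it. camera_params takes no time and is no camera call; for the wrist camera it gives the pose at the moment of the call.
- robot.close_job(): hands the job in; it is judged then, once.
The state is a dict: "t": time; "q": joint angles; "dq": joint speeds; "joint_torque": joint torques, N m; "tool_pos": TCP position; "orientation": TCP orientation; "force": force on the tool from outside, world axes, zero at the start; "wrist_torque": the same for the moment, N m; "opening": finger opening in m; "gripper_force": force on a finger pad.
Only numpy, scipy, OpenCV 4.12 (cv2) and the standard library are available. Lean on these libraries where they do the work, as an engineer would, in place of code of your own. Each camera call takes 0.05 s, during which the arm holds its last target. There are 200 camera calls.

## Working session

There is one attempt and no reset: what is moved stays moved. The work goes in short steps, Python scripts to look and compute and a tool call to move; the robot and the scene stay as the last step left them, time stands still between calls to the robot, and variables do not carry over. Pictures are saved under pics/ and viewed, at most 10 in all, crops included, and the job is handed in when it is done.

Besides the shell and the picture viewer there is one more tool, called after "Call:" as name(argument=value, ...) on one line, values as JSON. carry_out: Moves the arm, as the interface text tells. Its arguments: {"type":"object","properties":{"targets":{"type":"array","items":{"type":"object","properties":{"hand":{"type":"number"},"x":{"type":"number"},"y":{"type":"number"},"z":{"type":"number"},"ax":{"type":"number"},"ay":{"type":"number"},"az":{"type":"number"}}}},"newtons":{"type":"number"}},"required":["targets"]}

```bash
ls; mkdir -p pics; python3 - <<'E'
from plant import *
import cv2,numpy as np
print(read_state())
for n in ("scene","side"):
    p,d=read_camera(n); cv2.imwrite(f"pics/{n}0.png",p); np.savez(f"{n}0.npz",p=p,d=d,**{k:np.array(v) for k,v in camera_params(n).items() if not isinstance(v,str)}); print(camera_params(n),(d>0).mean())
print(camera_params("wrist"))
E
```

```text
pics
{'t': 0.0, 'q': array([ 1.12561190e+00,  1.31136453e-01,  1.48927504e+00,  1.70240198e-05,
        1.52299163e+00, -8.54116299e-02]), 'dq': array([-1.05964773e-03,  1.09464536e-03,  9.74503767e-05,  3.90708039e-04,
        4.62894234e-04, -1.68288591e-03]), 'joint_torque': array([ 3.57257755e-03, -5.59840536e+01, -4.91768789e+01,  7.73963076e-02,
        3.53456615e-02, -1.52497364e-04]), 'tool_pos': array([0.21112055, 0.56138523, 0.40370423]), 'orientation': array([-5.62000071e-01, -3.09041540e+00,  2.73694871e-03]), 'force': array([-0.44121223, -0.77505164, -0.1142914 ]), 'wrist_torque': array([-0.0390919 , -0.05183541,  0.0522126 ]), 'gripper_force': 0.0, 'opening': 0.09263350125870987}
{'fx': 464.2757847051249, 'fy': 464.2757847051249, 'cx': 321.93417912539013, 'cy': 237.85227701656206, 'position': array([1.10751595, 0.10609613, 0.96922813]), 'rotation': array([0.41006052, 0.49653082, 1.75449793])} 0.996318359375
{'fx': 473.71153411226663, 'fy': 473.71153411226663, 'cx': 319.2314258185647, 'cy': 239.1427938864586, 'position': array([ 0.37296046, -0.81311042,  0.65305526]), 'rotation': array([ 0.97435015, -0.12013659, -0.22531001])} 0.995947265625
{'fx': 417.62173887260633, 'fy': 417.62173887260633, 'cx': 325.7633426235535, 'cy': 227.7880290522545, 'position': array([0.13092764, 0.59168045, 0.38392392]), 'rotation': array([-0.26906576, -0.18314142,  1.20123562])}
```

View pics/scene0.png

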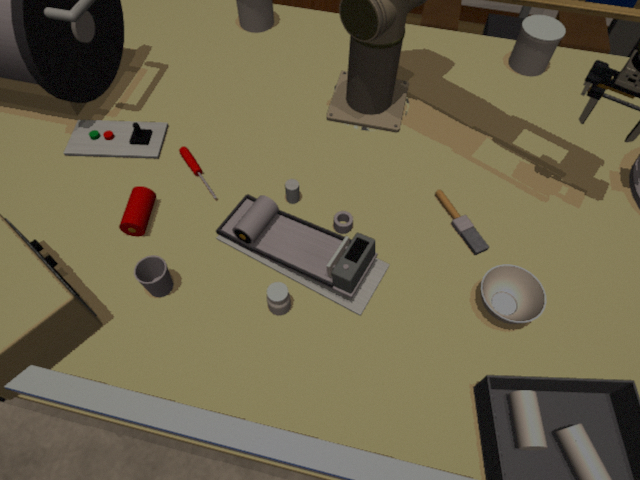

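View pics/side0.png

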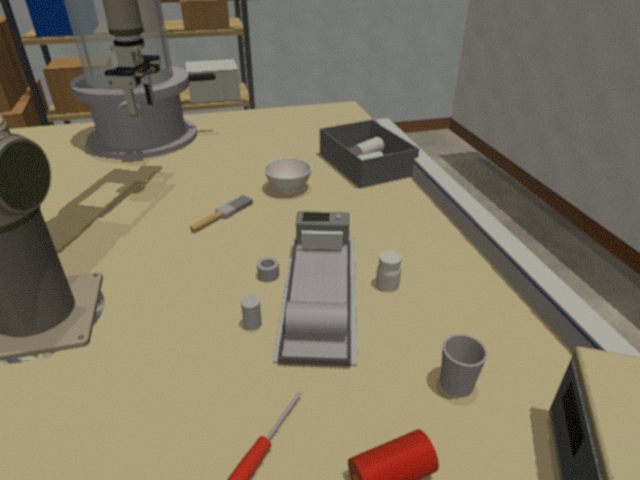

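The wanted roller is the steel one lying on the landing, at scene (257,220) and side (316,320). It could be confused with the red cylinder at scene (138,212) / side (392,460), or the white cylinders in the bin at scene (528,418) and (583,455). I'll check the choice in one close crop and measure the station from depth.

```bash
cat > h.py <<'E'
import numpy as np,cv2
from scipy.spatial.transform import Rotation as R
def cloud(d,c):
    v,u=np.mgrid[0:480,0:640]
    P=np.stack([(u-c['cx'])/c['fx']*d,-(v-c['cy'])/c['fy']*d,-d],-1)
    return P@R.from_rotvec(c['rotation']).as_matrix().T+c['position']
def project(X,c):
    p=(np.atleast_2d(X)-c['position'])@R.from_rotvec(c['rotation']).as_matrix()
    return np.c_[c['cx']+c['fx']*p[:,0]/-p[:,2],c['cy']-c['fy']*p[:,1]/-p[:,2]]
E
python3 - <<'E'
from h import *
for n,box in (("scene",(200,180,400,320)),("side",(260,200,380,370))):
    z=dict(np.load(n+"0.npz")); P=cloud(z['d'],z)
    x0,y0,x1,y1=box
    Q=P[y0:y1,x0:x1].reshape(-1,3); c=z['p'][y0:y1,x0:x1].reshape(-1,3)
    bench=Q[Q[:,2]<0.004]; print(n,"bench z",np.median(bench[:,2]),len(bench))
    S=Q[(Q[:,2]>0.004)&(Q[:,2]<0.09)]
    # top-down map
    im=np.zeros((400,500),np.uint8)
    ij=np.round((Q[:,:2]-[0.3,-0.25])/0.001).astype(int)
    m=Q[:,2]>0.005
    ok=m&(ij>=0).all(1)&(ij[:,0]<400)&(ij[:,1]<500)
    im[ij[ok,0],ij[ok,1]]=255
    im=cv2.morphologyEx(im,cv2.MORPH_CLOSE,np.ones((7,7)))
    cs,_=cv2.findContours(im,cv2.RETR_EXTERNAL,cv2.CHAIN_APPROX_NONE)
    for k in sorted(cs,key=cv2.contourArea)[-2:]:
        r=cv2.minAreaRect(k); print(np.array(r[0])[::-1]*.001+[.3,-.25],r[1],r[2],cv2.contourArea(k))
    # horizontal gauge top
    t=Q[(Q[:,2]>0.075)&(Q[:,2]<0.13)]; print("high",len(t),t.mean(0),t.min(0),t.max(0))
    if n=="scene": cv2.imwrite("pics/crop0.png",cv2.resize(z['p'][y0:y1,x0:x1],None,fx=4,fy=4,interpolation=cv2.INTER_CUBIC))
E
```

```text
scene bench z -0.0015959451810226843 17482
[0.4645 0.0165] (47.0, 47.0) -0.0 1654.5
[ 0.56484198 -0.06987947] (408.9610290527344, 149.30955505371094) 15.458053588867188 44552.0
high 1540 [0.60862422 0.05702996 0.09640833] [ 0.4875693  -0.19999162  0.0750042 ] [0.7277623  0.1066917  0.10895756]
side bench z -0.0009162041276224997 9317
[0.46794791 0.01602927] (50.57332992553711, 41.65973663330078) 10.885526657104492 792.0
[ 0.5576637  -0.07769554] (390.8359680175781, 150.1080780029297) 16.719226837158203 41560.0
high 1342 [0.59660753 0.04898474 0.09449766] [ 0.48274034 -0.20155454  0.07501016] [0.66423163 0.10351157 0.10853746]
```

View pics/crop0.png

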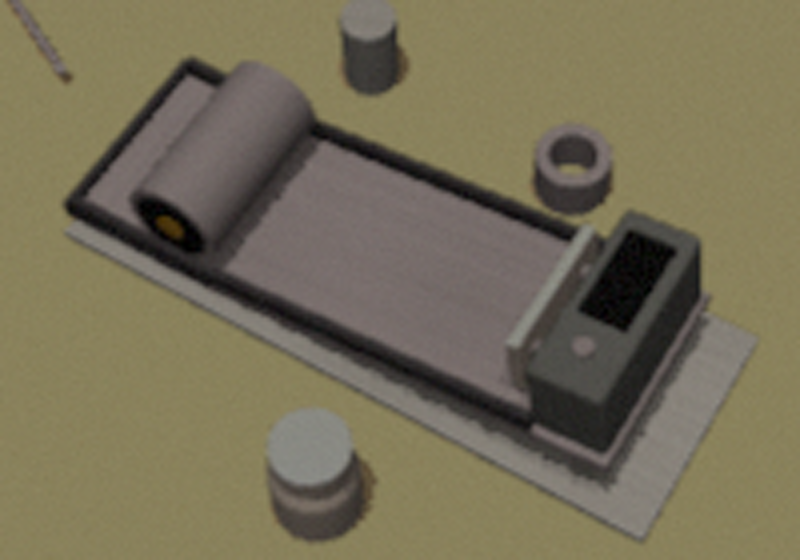

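The crop shows a plain steel roller with a black end cap at crop (230,150), lying on the landing. The white plate is at crop (550,300), in front of the grey gauge head, so the choice is right. Next I'll fit the lane axis and the roller.

```bash
python3 - <<'E'
from h import *
def cast(u,v,c,z):
    r=R.from_rotvec(c['rotation']).as_matrix()@np.array([(u-c['cx'])/c['fx'],-(v-c['cy'])/c['fy'],-1]); p=c['position']; return p+r*(z-p[2])/r[2]
c=dict(np.load("scene0.npz"))
f=lambda a,b,z:cast(200+a/4-.375,180+b/4-.375,c,z)
A=f(68,232,.005);B=f(640,540,.005);C=f(757,340,.005)
print("base corners",A,B,C,np.linalg.norm(B-A),np.linalg.norm(C-B),np.degrees(np.arctan2(*(B-A)[[1,0]])),np.degrees(np.arctan2(*(C-B)[[1,0]])))
print("station centre",(A+C)/2)
L1=f(68,207,.020);L2=f(193,60,.020);print("lip",L1,L2,np.linalg.norm(L2-L1),(L1+L2)/2,np.degrees(np.arctan2(*(L2-L1)[[1,0]])))
h=np.radians(74)
for n,box in (("scene",(225,185,290,250)),("side",(270,290,360,350))):
    z=dict(np.load(n+"0.npz")); P=cloud(z['d'],z); x0,y0,x1,y1=box
    Q=P[y0:y1,x0:x1].reshape(-1,3); m=(Q[:,2]>0.045)&(Q[:,2]<.09); Q=Q[m]; print(n,len(Q),Q[:,2].max())
    xy=Q[:,:2]; 
    # cylinder fit: axis heading a, offset
    from scipy.optimize import least_squares
    def res(p):
        a,o,zc=p; d=np.array([np.cos(a),np.sin(a)]) # uphill heading
        return np.hypot(xy@d-o,Q[:,2]-zc)-.03
    a0=h;s=least_squares(res,[a0,(xy@[np.cos(a0),np.sin(a0)]).mean(),.044],loss='soft_l1',f_scale=.002)
    a,o,zc=s.x; e=np.array([-np.sin(a),np.cos(a)]); t=xy@e; lo,hi=np.percentile(t,[.5,99.5])
    d=np.array([np.cos(a),np.sin(a)]); print("roller heading",np.degrees(a),"centre",o*d+(lo+hi)/2*e,zc,"len",hi-lo,"rms",np.sqrt((s.fun**2).mean()))
# plate face top & gauge from side: points of deck z vs x along
z=dict(np.load("side0.npz"))
E
```

```text
base corners [ 0.57561359 -0.27288662  0.005     ] [0.6909002  0.10558406 0.005     ] [0.54965859 0.14904582 0.005     ] 0.39564006249045514 0.14777726246987277 73.05864891101692 162.89623082369647
station centre [ 0.56263609 -0.0619204   0.005     ]
lip [ 0.56695353 -0.27324022  0.02      ] [ 0.44204284 -0.23488994  0.02      ] 0.13066531330238246 [ 0.50449818 -0.25406508  0.02      ] 162.93238249785193
scene 1102 0.0762881552787148
roller heading 74.03474533316766 centre [ 0.49608622 -0.17872866] 0.04176887269310687 len 0.17140407036274186 rms 0.0036978488183113684
side 1661 0.07752460078354695
roller heading 73.22456538681382 centre [ 0.52594067 -0.18542376] 0.04306499763913656 len 0.10950087825194921 rms 0.00142014522319467
```

```bash
cat >> h.py <<'E'
def cast(u,v,c,z):
    r=R.from_rotvec(c['rotation']).as_matrix()@np.array([(u-c['cx'])/c['fx'],-(v-c['cy'])/c['fy'],-1]); p=c['position']; return p+r*(z-p[2])/r[2]
H=np.radians(73.0); D=np.array([np.cos(H),np.sin(H),0]); E=np.array([-np.sin(H),np.cos(H),0])
def goal(xyz,s,Rg=None):
    """shift and turn in tool axes from the measured pose to a TCP goal, tool down, tool x = uphill"""
    Rn=R.from_rotvec(s['orientation']); Rg=Rg or R.from_matrix(np.c_[D,-E,[0,0,-1]])
    return Rn.inv().apply(np.array(xyz)-s['tool_pos']),(Rn.inv()*Rg).as_rotvec()
E
python3 - <<'E'
from h import *
from plant import *
c=dict(np.load("scene0.npz"))
f=lambda a,b,z:cast(200+a/4-.375,180+b/4-.375,c,z)
for nm,a,b,z,lx in (("plate",585,228,.088,.1924),("plate",511,345,.088,.1924),("gauge",632,212,.1004,.2111),("gauge",530,375,.1004,.2111)):
    p=f(a,b,z); print(nm,p,"foot d",p@D-lx,"lat",p@E)
s=read_state(); print(goal([.505,-.245,.32],s))
E
```

```text
plate [0.54963063 0.040016   0.088     ] foot d 0.006563932427162522 lat -0.5139148440014731
plate [0.63245405 0.01648482 0.088     ] foot d 0.00827617675188777 lat -0.5999991214829327
gauge [0.54087518 0.06424069 0.1004    ] foot d 0.008470273923692428 lat -0.4984593486238861
gauge [0.65430089 0.03154338 0.1004    ] foot d 0.01036415067668986 lat -0.6164886663991436
(array([-0.55896253, -0.65118836,  0.08476982]), array([-1.46927620e-03,  1.11410588e-03,  1.50774855e+00]))
```

Call:
carry_out(targets=[{"hand": 50,"x": -0.03,"y": -0.035,"z": 0,"az": 0.09},{"hand": 50,"x": -0.07,"y": -0.08,"z": 0,"az": 0.2},{"hand": 50,"x": -0.11,"y": -0.125,"z": 0,"az": 0.3},{"hand": 50,"x": -0.15,"y": -0.17,"z": 0,"az": 0.4},{"hand": 50,"x": -0.19,"y": -0.215,"z": 0,"az": 0.52},{"hand": 50,"x": -0.23,"y": -0.26,"z": 0,"az": 0.64},{"hand": 50,"x": -0.27,"y": -0.31,"z": 0,"az": 0.75},{"hand": 50,"x": -0.3,"y": -0.35,"z": 0,"az": 0.82}])

```text
schema error: expected keys hand, x, y, z, ax, ay, az
```

```bash
python3 - <<'E'
from h import *
from plant import *
s=read_state(); print(s['t'],s['tool_pos'],s['q'],goal([.505,-.245,.32],s))
E
```

```text
0.1 [0.21113002 0.56140687 0.4037837 ] [ 1.12560808e+00  1.31094709e-01  1.48917579e+00  3.29620161e-05
  1.52299598e+00 -8.54364758e-02] (array([-0.55896253, -0.65118836,  0.08476982]), array([-1.46927620e-03,  1.11410588e-03,  1.50774855e+00]))
```

Call:
carry_out(targets=[{"hand": 50,"x": -0.03,"y": -0.035,"z": 0,"ax": 0,"ay": 0,"az": 0.09},{"hand": 50,"x": -0.07,"y": -0.08,"z": 0,"ax": 0,"ay": 0,"az": 0.2},{"hand": 50,"x": -0.11,"y": -0.125,"z": 0,"ax": 0,"ay": 0,"az": 0.3},{"hand": 50,"x": -0.15,"y": -0.17,"z": 0,"ax": 0,"ay": 0,"az": 0.4},{"hand": 50,"x": -0.19,"y": -0.215,"z": 0,"ax": 0,"ay": 0,"az": 0.52},{"hand": 50,"x": -0.23,"y": -0.26,"z": 0,"ax": 0,"ay": 0,"az": 0.64},{"hand": 50,"x": -0.27,"y": -0.31,"z": 0,"ax": 0,"ay": 0,"az": 0.75},{"hand": 50,"x": -0.3,"y": -0.35,"z": 0,"ax": 0,"ay": 0,"az": 0.82}])

```text
t: 1.1
tool_pos: [0.3689, 0.1263, 0.4045]
orientation: [1.752, 2.607, -0.0]
force: [1.1, -0.0, 0.6]
opening: 0.0466
gripper_force: 0.0
```

```bash
python3 - <<'E'
from h import *
from plant import *
s=read_state(); print(s['t'],s['tool_pos'],s['q'],goal([.505,-.245,.32],s))
E
```

```text
1.1 [0.36887524 0.12627938 0.4045263 ] [ 1.98225935e-01 -4.72514384e-01  2.02394695e+00 -1.89224133e-04
  1.59006489e+00 -1.89280350e-01] (array([-0.39517235, -0.0142711 ,  0.08460598]), array([1.25314177e-04, 1.75903554e-04, 6.84208600e-01]))
```

Call:
carry_out(targets=[{"hand": 50,"x": -0.05,"y": 0,"z": 0,"ax": 0,"ay": 0,"az": 0.09},{"hand": 50,"x": -0.1,"y": 0,"z": 0,"ax": 0,"ay": 0,"az": 0.18},{"hand": 50,"x": -0.15,"y": 0,"z": 0,"ax": 0,"ay": 0,"az": 0.27},{"hand": 50,"x": -0.2,"y": 0,"z": 0.01,"ax": 0,"ay": 0,"az": 0.36},{"hand": 50,"x": -0.25,"y": -0.005,"z": 0.02,"ax": 0,"ay": 0,"az": 0.45},{"hand": 50,"x": -0.3,"y": -0.01,"z": 0.04,"ax": 0,"ay": 0,"az": 0.54},{"hand": 50,"x": -0.35,"y": -0.014,"z": 0.06,"ax": 0,"ay": 0,"az": 0.62},{"hand": 50,"x": -0.395,"y": -0.014,"z": 0.085,"ax": 0,"ay": 0,"az": 0.684}])

```text
t: 2.1
tool_pos: [0.5066, -0.2441, 0.3191]
orientation: [2.524, 1.869, 0.0]
force: [1.3, 0.5, 0.7]
opening: 0.0464
gripper_force: 0.0
```

```bash
python3 - <<'E'
from h import *
from plant import *
s=read_state(); c=camera_params("wrist"); p,d=read_camera("wrist"); cv2.imwrite("pics/w1.png",p); np.savez("w1.npz",p=p,d=d,**{k:np.array(v) for k,v in c.items()})
print(s['t'],s['tool_pos'],s['q'],goal([.505,-.245,.32],s),s['force'])
P=cloud(d,c); Q=P.reshape(-1,3); Q=Q[d.ravel()>0]
L=np.c_[Q@D-.0085,Q@E+.557,Q[:,2]]   # lane frame
m=(abs(L[:,1])<.05)&(L[:,0]>-.08)&(L[:,0]<.03)&(L[:,2]>.045)&(L[:,2]<.085); q=L[m]; print(m.sum(),q.min(0),q.max(0))
from scipy.optimize import least_squares
r=least_squares(lambda v:np.hypot(q[:,0]-v[0]-v[1]*q[:,1],q[:,2]-v[2])-.03,[-.032,0,.044],loss='soft_l1',f_scale=.002); print("roller x,skew,z",r.x,np.abs(r.fun).mean())
E
```

```text
2.1 [ 0.5066024  -0.24407164  0.31911753] [-5.40137366e-01  8.52100419e-02  1.69516604e+00 -1.55696790e-05
  1.36065030e+00 -2.44005950e-01] (array([-0.00135569, -0.00126126, -0.00088295]), array([0.00054586, 0.00015143, 0.0005778 ])) [1.29865679 0.45408903 0.66679986]
19021 [-0.06106163 -0.04999409  0.04500885] [-0.00177769  0.04999199  0.07675184]
roller x,skew,z [-0.03176696 -0.0041112   0.04400045] 0.0004312979934961114
```

View pics/w1.png

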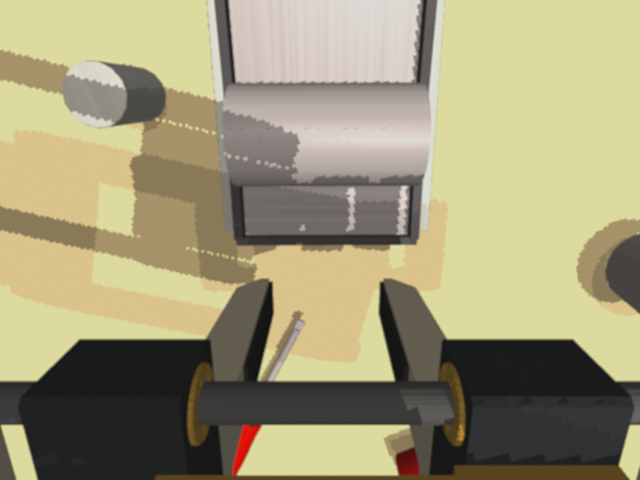

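The wrist view shows the roller square in the lane at (328,135). The open fingertips, at (258,300) and (392,300), are centred behind it, and the roller is 32 mm before the foot. I'll go down behind it.

Call:
carry_out(targets=[{"hand": 50,"x": -0.001,"y": 0,"z": 0.015,"ax": 0,"ay": 0,"az": 0},{"hand": 50,"x": -0.001,"y": 0,"z": 0.03,"ax": 0,"ay": 0,"az": 0},{"hand": 50,"x": -0.001,"y": 0,"z": 0.045,"ax": 0,"ay": 0,"az": 0},{"hand": 50,"x": -0.001,"y": 0,"z": 0.06,"ax": 0,"ay": 0,"az": 0},{"hand": 50,"x": -0.001,"y": 0,"z": 0.075,"ax": 0,"ay": 0,"az": 0},{"hand": 50,"x": -0.001,"y": 0,"z": 0.088,"ax": 0,"ay": 0,"az": 0},{"hand": 50,"x": -0.001,"y": 0,"z": 0.098,"ax": 0,"ay": 0,"az": 0},{"hand": 50,"x": -0.001,"y": 0,"z": 0.098,"ax": 0,"ay": 0,"az": 0}])

```text
t: 3.15
tool_pos: [0.5057, -0.2429, 0.2207]
orientation: [-2.521, -1.872, 0.001]
force: [-0.4, -0.4, -0.4]
opening: 0.0469
gripper_force: 0.0
```

```bash
cat > look.py <<'F'
import sys
from h import *
from plant import *
from scipy.optimize import least_squares
s=read_state(); c=camera_params("wrist"); p,d=read_camera("wrist"); cv2.imwrite(f"pics/{sys.argv[1]}.png",p)
t=s['tool_pos']; print(s['t'],"TCP lane x,y,z",t@D-.0085,t@E+.557,t[2],"force x,y,z lane",s['force']@D,s['force']@E,s['force'][2],"turn err",goal(t,s)[1])
Q=cloud(d,c)[d>0]; L=np.c_[Q@D-.0085,Q@E+.557,Q[:,2]]
g=float(sys.argv[2]) # guess of roller centre, lane x
zc=.014+(max(g,0)+.0037)*np.tan(np.radians(7))*(g>0)+.03
m=(abs(L[:,1])<.05)&(abs(L[:,0]-g)<.035)&(L[:,2]>zc+.008)&(L[:,2]<zc+.04); q=L[m]
if m.sum()>300:
    r=least_squares(lambda v:np.hypot(q[:,0]-v[0]-v[1]*q[:,1],q[:,2]-v[2])-.03,[g,0,zc],loss='soft_l1',f_scale=.002); print(m.sum(),"roller x,skew,z",r.x,np.abs(r.fun).mean(),"ramp x",(r.x[0]+.0037)/np.cos(np.radians(7)))
F
python3 look.py w2 -.032
```

```text
3.15 TCP lane x,y,z -0.09293192478414322 0.002341893072948298 0.22066289963081873 force x,y,z lane -0.48154208978065194 0.2542686537799632 -0.35996241226986836 turn err [-0.00174092 -0.00043759  0.00366772]
51490 roller x,skew,z [-0.03177506 -0.0036065   0.04401762] 0.0004031105700126414 ramp x -0.028285900055174843
```

Call:
carry_out(targets=[{"hand": 50,"x": 0.004,"y": 0.001,"z": 0,"ax": 0,"ay": 0,"az": 0},{"hand": 50,"x": 0.008,"y": 0.001,"z": 0,"ax": 0,"ay": 0,"az": 0},{"hand": 50,"x": 0.012,"y": 0.002,"z": 0,"ax": 0,"ay": 0,"az": 0},{"hand": 50,"x": 0.016,"y": 0.002,"z": 0,"ax": 0,"ay": 0,"az": 0},{"hand": 50,"x": 0.019,"y": 0.002,"z": 0,"ax": 0,"ay": 0,"az": 0},{"hand": 50,"x": 0.022,"y": 0.002,"z": 0,"ax": 0,"ay": 0,"az": 0},{"hand": 50,"x": 0.025,"y": 0.002,"z": 0,"ax": 0,"ay": 0,"az": 0},{"hand": 50,"x": 0.028,"y": 0.002,"z": 0,"ax": 0,"ay": 0,"az": 0}])

```text
t: 4.2
tool_pos: [0.5161, -0.2167, 0.2217]
orientation: [-2.522, -1.873, 0.0]
force: [-0.3, -0.7, -0.2]
opening: 0.0466
gripper_force: 0.1
```

```bash
python3 look.py w3 -.028
```

```text
4.2 TCP lane x,y,z -0.06484086503098949 5.585562877152839e-05 0.22171325684411833 force x,y,z lane -0.7571175524823006 0.10943372860276732 -0.2291872154465091 turn err [-4.70068875e-05 -1.90554076e-05  3.64716291e-03]
49277 roller x,skew,z [-0.02618939 -0.00468999  0.04434734] 0.0013824074324649508 ramp x -0.022658276823720635
```

Call:
carry_out(targets=[{"hand": 50,"x": 0.004,"y": 0,"z": 0,"ax": 0,"ay": 0,"az": 0},{"hand": 50,"x": 0.008,"y": 0,"z": 0,"ax": 0,"ay": 0,"az": 0},{"hand": 50,"x": 0.012,"y": 0,"z": 0,"ax": 0,"ay": 0,"az": 0},{"hand": 50,"x": 0.016,"y": 0,"z": 0,"ax": 0,"ay": 0,"az": 0},{"hand": 50,"x": 0.02,"y": 0,"z": 0,"ax": 0,"ay": 0,"az": 0},{"hand": 50,"x": 0.024,"y": 0,"z": 0,"ax": 0,"ay": 0,"az": 0},{"hand": 50,"x": 0.028,"y": 0,"z": 0,"ax": 0,"ay": 0,"az": 0},{"hand": 50,"x": 0.032,"y": 0,"z": -0.001,"ax": 0,"ay": 0,"az": 0}])

```text
t: 5.25
tool_pos: [0.5254, -0.1861, 0.2229]
orientation: [2.522, 1.873, -0.0]
force: [-0.3, -3.3, 1.2]
opening: 0.0466
gripper_force: 1.5
```

```bash
python3 look.py w4 .006
```

```text
5.25 TCP lane x,y,z -0.03287458103647133 0.00010258960995357391 0.22287918668286447 force x,y,z lane -3.208447107155235 -0.6461202949045315 1.1607544210655876 turn err [0.00016538 0.00023443 0.00365616]
49561 roller x,skew,z [ 0.00571692 -0.00449438  0.04583738] 0.0012919045197401194 ramp x 0.009487642300698634
```

Call:
carry_out(targets=[{"hand": 50,"x": 0.005,"y": 0,"z": -0.0006,"ax": 0,"ay": 0,"az": 0},{"hand": 50,"x": 0.01,"y": 0,"z": -0.0012,"ax": 0,"ay": 0,"az": 0},{"hand": 50,"x": 0.015,"y": 0,"z": -0.0018,"ax": 0,"ay": 0,"az": 0},{"hand": 50,"x": 0.02,"y": 0,"z": -0.0025,"ax": 0,"ay": 0,"az": 0},{"hand": 50,"x": 0.025,"y": 0,"z": -0.003,"ax": 0,"ay": 0,"az": 0},{"hand": 50,"x": 0.03,"y": 0,"z": -0.0037,"ax": 0,"ay": 0,"az": 0},{"hand": 50,"x": 0.035,"y": 0,"z": -0.0043,"ax": 0,"ay": 0,"az": 0},{"hand": 50,"x": 0.04,"y": 0,"z": -0.005,"ax": 0,"ay": 0,"az": 0}])

```text
t: 6.3
tool_pos: [0.537, -0.1476, 0.2278]
orientation: [-2.522, -1.873, 0.0]
force: [-0.7, -2.3, 1.7]
opening: 0.0463
gripper_force: 1.5
```

```bash
python3 look.py w5 .045
```

```text
6.3 TCP lane x,y,z 0.007330221504689118 0.00032081175399922834 0.22777177592183742 force x,y,z lane -2.414430374751097 0.024194870205731227 1.6631811576292268 turn err [-6.87846364e-05  3.42244330e-05  3.74901688e-03]
49653 roller x,skew,z [ 0.04596579 -0.00465997  0.05078253] 0.0013095080175492063 ramp x 0.050038770062182915
```

Call:
carry_out(targets=[{"hand": 50,"x": 0.005,"y": 0,"z": -0.0006,"ax": 0,"ay": 0,"az": 0},{"hand": 50,"x": 0.01,"y": 0,"z": -0.0012,"ax": 0,"ay": 0,"az": 0},{"hand": 50,"x": 0.015,"y": 0,"z": -0.0018,"ax": 0,"ay": 0,"az": 0},{"hand": 50,"x": 0.02,"y": 0,"z": -0.0025,"ax": 0,"ay": 0,"az": 0},{"hand": 50,"x": 0.025,"y": 0,"z": -0.003,"ax": 0,"ay": 0,"az": 0},{"hand": 50,"x": 0.03,"y": 0,"z": -0.0037,"ax": 0,"ay": 0,"az": 0},{"hand": 50,"x": 0.035,"y": 0,"z": -0.0043,"ax": 0,"ay": 0,"az": 0},{"hand": 50,"x": 0.04,"y": 0,"z": -0.005,"ax": 0,"ay": 0,"az": 0}])

```text
t: 7.35
tool_pos: [0.5485, -0.1093, 0.2328]
orientation: [-2.522, -1.873, 0.0]
force: [-0.4, -2.6, 1.3]
opening: 0.0466
gripper_force: 1.5
```

Call:
carry_out(targets=[{"hand": 50,"x": 0.005,"y": 0,"z": -0.0006,"ax": 0,"ay": 0,"az": 0},{"hand": 50,"x": 0.01,"y": 0,"z": -0.0012,"ax": 0,"ay": 0,"az": 0},{"hand": 50,"x": 0.015,"y": 0,"z": -0.0018,"ax": 0,"ay": 0,"az": 0},{"hand": 50,"x": 0.02,"y": 0,"z": -0.0025,"ax": 0,"ay": 0,"az": 0},{"hand": 50,"x": 0.025,"y": 0,"z": -0.003,"ax": 0,"ay": 0,"az": 0},{"hand": 50,"x": 0.03,"y": 0,"z": -0.0037,"ax": 0,"ay": 0,"az": 0},{"hand": 50,"x": 0.035,"y": 0,"z": -0.0043,"ax": 0,"ay": 0,"az": 0},{"hand": 50,"x": 0.04,"y": 0,"z": -0.005,"ax": 0,"ay": 0,"az": 0}])

```text
t: 8.35
tool_pos: [0.5601, -0.071, 0.2378]
orientation: [-2.522, -1.873, 0.0]
force: [-0.3, -3.5, 2.2]
opening: 0.0466
gripper_force: 1.5
```

```bash
python3 look.py w6 .125
```

```text
8.35 TCP lane x,y,z 0.08732705162740961 0.0006261192590444331 0.23777231825565484 force x,y,z lane -3.429984522266126 -0.695951261141396 2.172344553764618 turn err [-5.43380581e-05  3.93139936e-07  3.67465450e-03]
49564 roller x,skew,z [ 0.12596428 -0.00484154  0.06060252] 0.0013074366986426343 ramp x 0.13063803233861493
```

Call:
carry_out(targets=[{"hand": 50,"x": 0.004,"y": 0,"z": -0.0005,"ax": 0,"ay": 0,"az": 0},{"hand": 50,"x": 0.008,"y": 0,"z": -0.001,"ax": 0,"ay": 0,"az": 0},{"hand": 50,"x": 0.012,"y": 0,"z": -0.0015,"ax": 0,"ay": 0,"az": 0},{"hand": 50,"x": 0.016,"y": 0,"z": -0.002,"ax": 0,"ay": 0,"az": 0},{"hand": 50,"x": 0.02,"y": 0,"z": -0.0025,"ax": 0,"ay": 0,"az": 0},{"hand": 50,"x": 0.024,"y": 0,"z": -0.003,"ax": 0,"ay": 0,"az": 0},{"hand": 50,"x": 0.028,"y": 0,"z": -0.0035,"ax": 0,"ay": 0,"az": 0},{"hand": 50,"x": 0.032,"y": 0,"z": -0.004,"ax": 0,"ay": 0,"az": 0}])

```text
t: 9.4
tool_pos: [0.5693, -0.0405, 0.2418]
orientation: [-2.522, -1.873, 0.0]
force: [0.1, -2.9, 2.1]
opening: 0.0463
gripper_force: 1.5
```

Call:
carry_out(targets=[{"hand": 50,"x": 0.002,"y": 0,"z": -0.0002,"ax": 0,"ay": 0,"az": 0},{"hand": 50,"x": 0.004,"y": 0,"z": -0.0005,"ax": 0,"ay": 0,"az": 0},{"hand": 50,"x": 0.006,"y": 0,"z": -0.0007,"ax": 0,"ay": 0,"az": 0},{"hand": 50,"x": 0.008,"y": 0,"z": -0.001,"ax": 0,"ay": 0,"az": 0},{"hand": 50,"x": 0.01,"y": 0,"z": -0.0012,"ax": 0,"ay": 0,"az": 0},{"hand": 50,"x": 0.012,"y": 0,"z": -0.0015,"ax": 0,"ay": 0,"az": 0},{"hand": 50,"x": 0.013,"y": 0,"z": -0.0016,"ax": 0,"ay": 0,"az": 0},{"hand": 50,"x": 0.014,"y": 0,"z": -0.0017,"ax": 0,"ay": 0,"az": 0}])

```text
t: 10.4
tool_pos: [0.573, -0.0287, 0.2435]
orientation: [2.521, 1.872, -0.004]
force: [-4.7, -11.3, 4.3]
opening: 0.0465
gripper_force: 6.1
```

```bash
python3 look.py w7 .171
```

```text
10.4 TCP lane x,y,z 0.13154576527552891 0.0006690081645599477 0.2435012858419649 force x,y,z lane -12.172044757471376 1.1833529656058352 4.280916322609648 turn err [-0.00031988  0.00315123  0.00325274]
54150 roller x,skew,z [0.17064208 0.0010129  0.0660656 ] 0.0025578297119616938 ramp x 0.17565135867339557
```

View pics/w7.png

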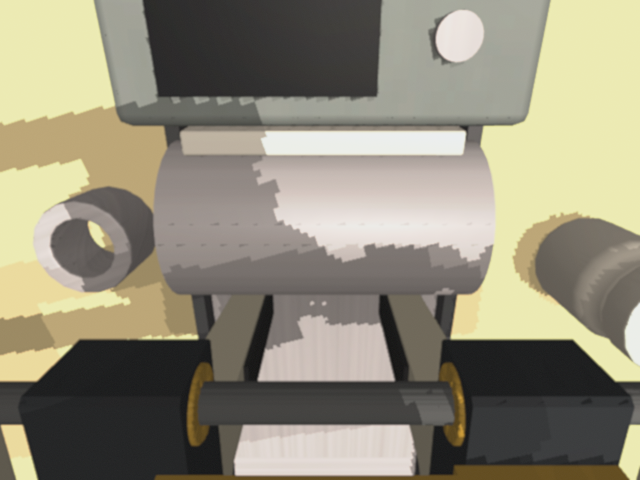

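The roller touches the white plate at (323,142) and covers it squarely. The force has risen to about 12 N, with the roller near ramp x = 0.175, so I'll press on slowly.

Call:
carry_out(targets=[{"hand": 50,"x": 0.0005,"y": 0,"z": 0,"ax": 0,"ay": 0,"az": 0},{"hand": 50,"x": 0.001,"y": 0,"z": 0,"ax": 0,"ay": 0,"az": 0},{"hand": 50,"x": 0.0015,"y": 0,"z": 0,"ax": 0,"ay": 0,"az": 0},{"hand": 50,"x": 0.002,"y": 0,"z": 0,"ax": 0,"ay": 0,"az": 0},{"hand": 50,"x": 0.002,"y": 0,"z": 0,"ax": 0,"ay": 0,"az": 0}])

```text
t: 11.08
tool_pos: [0.5733, -0.0276, 0.2436]
orientation: [2.521, 1.871, -0.007]
force: [-5.5, -15.5, 5.5]
opening: 0.0466
gripper_force: 8.4
```

```bash
python3 look.py w8 .173; python3 - <<'F'
from h import *
from plant import *
# plate top: cast the downhill/uphill edges of the white strip and gauge edge on the mid column
c=camera_params("wrist")
for n in ("w7","w8"):
    g=cv2.cvtColor(cv2.imread(f"pics/{n}.png"),cv2.COLOR_BGR2GRAY)[110:165,380:440].mean(1); print(n,g.round().astype(int))
F
```

```text
11.075 TCP lane x,y,z 0.13272889670212398 0.0006341362959529917 0.24356884782528807 force x,y,z lane -16.470506440055075 0.7337056675881904 5.533464031030819 turn err [-0.00054329  0.00482669  0.002988  ]
54279 roller x,skew,z [0.17155758 0.00161331 0.06616714] 0.0026868332056418447 ramp x 0.17657373019611894
w7 [162 162 162 162 161 157 152 146 141 137 132 127 121 112  95  94 116 130
 133 137 168 217 234 237 237 237 237 237 237 237 237 237 237 237 237 237
 237 237 237 237 237 237 237 234 218 177 154 156 161 164 166 168 169 170
 172]
w8 [162 162 162 162 162 162 162 161 159 154 149 143 139 134 129 123 115 100
  93 113 146 194 228 237 237 237 237 237 237 237 237 237 237 237 237 237
 237 237 237 237 237 237 237 236 226 192 161 156 160 163 165 167 168 170
 172]
```

```bash
cat > gap.py <<'F'
from h import *
from plant import *
c=camera_params("wrist"); p,d=read_camera("wrist"); P=cloud(d,c)
for u0,u1 in ((280,310),(340,370),(390,420),(425,445)):
    g=p[90:170,u0:u1].min(2).mean(1); Z=np.median(P[90:170,u0:u1,2],1); X=np.median((P@D)[90:170,u0:u1]-.0085,1)
    w=np.where(g>220)[0]
    if len(w)<3: continue
    k0,k1=w[0],w[-1]
    e0=cast((u0+u1)/2,90+k0-.5,c,.0885)@D-.0085; e1=cast((u0+u1)/2,90+k1+.5,c,.0885)@D-.0085
    print(u0,"rows",90+k0,90+k1,"depth X,Z top",X[k0+1],Z[k0+1],X[k1-1],Z[k1-1],"cast up,down edge",e0,e1)
X=(P@D)-.0085; m=(abs(P[...,2]-.1045)<.004)&(X>.19)&(X<.25)&(abs(P@E+.557)<.04)
print("gauge top points min x",np.percentile(X[m],[1,3]) if m.sum() else None)
F
python3 gap.py
```

```text
280 rows 133 153 depth X,Z top 0.2051826052957817 0.090069726909906 0.19955503682520487 0.08975990886023698 cast up,down edge 0.205498959501549 0.19890692766524673
340 rows 133 153 depth X,Z top 0.2052197720097734 0.0899429842764821 0.19956690775928332 0.0894697269766453 cast up,down edge 0.20555366310500545 0.19896309991916797
390 rows 133 153 depth X,Z top 0.20530308761772265 0.09036907951431032 0.19961822321328992 0.08947071416289362 cast up,down edge 0.20559924157357568 0.1990099019280727
425 rows 133 153 depth X,Z top 0.20531172712597107 0.09021951229204 0.19963297484135478 0.08941752883771056 cast up,down edge 0.20562658522231836 0.19903797955485542
gauge top points min x [0.20996507 0.2110137 ]
```

Call:
carry_out(targets=[{"hand": 50,"x": 0.0005,"y": 0,"z": -0.0001,"ax": 0,"ay": 0,"az": 0},{"hand": 50,"x": 0.001,"y": 0,"z": -0.0003,"ax": 0,"ay": 0,"az": 0},{"hand": 50,"x": 0.0015,"y": 0,"z": -0.0004,"ax": 0,"ay": 0,"az": 0},{"hand": 50,"x": 0.002,"y": 0,"z": -0.0005,"ax": 0,"ay": 0,"az": 0},{"hand": 50,"x": 0.0025,"y": 0,"z": -0.0006,"ax": 0,"ay": 0,"az": 0},{"hand": 50,"x": 0.003,"y": 0,"z": -0.0007,"ax": 0,"ay": 0,"az": 0},{"hand": 50,"x": 0.003,"y": 0,"z": -0.0007,"ax": 0,"ay": 0,"az": 0}])

```text
t: 12.05
tool_pos: [0.5737, -0.0266, 0.2437]
orientation: [2.52, 1.869, -0.012]
force: [-9.0, -27.2, 2.4]
opening: 0.0468
gripper_force: 14.0
```

```bash
python3 look.py w9 .174; python3 gap.py
```

```text
12.05 TCP lane x,y,z 0.1337877945392787 0.0005836805460288641 0.24367308231873702 force x,y,z lane -28.684635529201856 0.6432976770506437 2.3971562516962637 turn err [-0.00115838  0.00881476  0.00230778]
54835 roller x,skew,z [0.17191218 0.0014848  0.06621998] 0.0029987982991866455 ramp x 0.17693099679584048
280 rows 134 154 depth X,Z top 0.2053541415724893 0.09024275766599771 0.1997216513520284 0.08989546822011978 cast up,down edge 0.20564684344044354 0.1990510094331869
340 rows 134 154 depth X,Z top 0.20539081918558136 0.09019764883170614 0.199737760752765 0.08968909137595989 cast up,down edge 0.2056896877196607 0.1990957445344239
390 rows 134 154 depth X,Z top 0.2054346904349103 0.09028751275040921 0.199770429990958 0.08967245952111261 cast up,down edge 0.20572537931582727 0.1991330110931778
425 rows 134 154 depth X,Z top 0.2054579795274201 0.0903197628544523 0.19979240285776384 0.08968485458797032 cast up,down edge 0.2057467890525494 0.1991553654923817
gauge top points min x [0.21001337 0.21109536]
```

```bash
python3 - <<'F'
from h import *
from plant import *
s=read_state(); c=camera_params("wrist"); Rt=R.from_rotvec(s['orientation']); Rc=R.from_rotvec(c['rotation'])
po=Rt.inv().apply(c['position']-s['tool_pos']); ro=Rt.inv()*Rc
g=cv2.imread("pics/w6.png").min(2); cv2.imwrite("pics/w6c.png",cv2.imread("pics/w6.png")[0:240])
R6=R.from_matrix(np.c_[D,-E,[0,0,-1]])*R.from_rotvec([0,0,-.0037])
T6=D*(.0873+.0085)+E*(.0006-.557)+np.array([0,0,.2378])
c6=dict(c); c6['position']=T6+R6.apply(po); c6['rotation']=(R6*ro).as_rotvec()
# predicted pixel rows of top edges for given travel
for t in (0,):
    for nm,x,z in (("plate top down",.1924,.088),("gauge top",.2111,.1004)):
        print(nm,project(D*(x+.0085)+E*-.557+np.array([0,0,z]),c6))
col=g[0:200,380:420].mean(1).round().astype(int); print(col)
for r in range(0,140,10): print(r,cast(400,r,c6,.088)@D-.0085)
F
```

```text
plate top down [[333.6268306   19.55605659]]
gauge top [[335.26703888 -75.43555699]]
[157 156 156 154 166 202 226 234 236 236 235 236 235 236 236 236 236 236
 236 236 236 235 236 236 236 236 236 236 236 236 236 236 234 224 197 156
 123 113 114 116 116 116 118 122 127 131 139 153 167 184 199 208 210 210
 210 210 209 209 209 209 209 209 208 208 209 211 214 216 220 223 224 225
 224 224 224 224 224 224 224 224 224 224 223 223 223 223 223 223 223 222
 222 222 222 222 222 222 222 221 221 221 221 221 221 221 221 220 220 220
 220 220 220 220 220 219 219 219 219 219 219 218 218 218 218 218 218 218
 218 218 217 213 201 183 165 151 142 138 138 137 132 117 104 103 110 117
 121 124 127 130 133 135 137 139 140 142 143 146 149 153 156 159 160 161
 162 163 164 164 165 167 168 169 171 172 173 174 175 177 178 180 181 182
 182 182 182 184 185 186 188 189 191 192 192 192 192 191 191 192 192 193
 193 194]
0 0.19739267419173376
10 0.19488898443900352
20 0.19235246039434684
30 0.18978245189336876
40 0.18717829149208215
50 0.18453929388901205
60 0.18186475532395263
70 0.1791539529522664
80 0.17640614419355902
90 0.17362056605349563
100 0.17079643441745865
110 0.16793294331467282
120 0.165029264151347
130 0.16208454491130003
```

View pics/w6c.png

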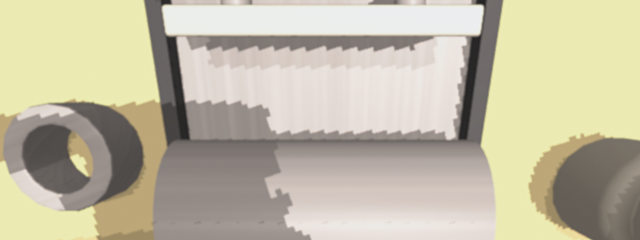

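In the w6 crop the plate top lies at rows 5–34 with the plate out. Comparing the plate edges then and now gives about 10 mm of travel. The force also jumped from 16 to 28 N with only about 0.1 mm of plate movement, so the plate is on its hard stop. I'll hold briefly to check it is steady.

Call:
carry_out(targets=[{"hand": 50,"x": 0,"y": 0,"z": 0,"ax": 0,"ay": 0,"az": 0},{"hand": 50,"x": 0,"y": 0,"z": 0,"ax": 0,"ay": 0,"az": 0},{"hand": 50,"x": 0,"y": 0,"z": 0,"ax": 0,"ay": 0,"az": 0},{"hand": 50,"x": 0,"y": 0,"z": 0,"ax": 0,"ay": 0,"az": 0}])

```text
t: 12.65
tool_pos: [0.5737, -0.0266, 0.2437]
orientation: [2.52, 1.869, -0.012]
force: [-8.1, -27.0, 4.0]
opening: 0.0466
gripper_force: 14.0
```

```bash
python3 look.py w10 .174; python3 -c "
from plant import robot; print(robot.close_job())"
```

```text
12.65 TCP lane x,y,z 0.13377751578594443 0.0005739673216785812 0.24366417951589323 force x,y,z lane -28.155305218819123 -0.12255843299212715 3.95419030242474 turn err [-0.00114283  0.00880371  0.00231387]
54887 roller x,skew,z [0.17191872 0.0019022  0.06622454] 0.002996074790469548 ramp x 0.17693758543344376
the job is handed in; nothing more can be done
None
```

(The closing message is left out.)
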